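# Stack the medicine cartons on the delivery column

## Robot

A 6-joint arm with a two-finger parallel gripper is mounted at the origin on the work surface. World frame = base frame: x ahead of the robot, y to its left, z up, the work surface at z = 0. Lengths are in m, angles in rad, forces in N, time in s.
With the tool pointing down it reaches from about 0.35 to 0.925 m from the base axis. Payload 6.4 kg.
Tool frame: the origin (TCP) lies at the very end of the fingers, on their centre line; the grasp point (between the pads) lies 19 mm behind it (hold_point_z is the distance from the TCP to the grasp point, in m); z points along the fingers, y is the line along which they close (so a half turn about z gives the same grasp; the last joint's range is limited). The gripper opens to 85 mm and grips with 20 to 120 N. Pads are 22 mm wide; open, the fingers measure 114 mm over their backs; the gripper's body (76 mm by 85 mm) begins 54 mm behind the grasp point. The pads swing forward as they close: fully open they stand 13 mm farther back than shut.
Start: joints at [-1.466, 0.245, 1.558, -0, 1.339, -0.174], TCP at [0.179, -0.625, 0.231] pointing down, gripper open.
Joint ranges: [-3.13, 3.13], [-1.02, 2.26], [0.13, 2.54], [-0.95, 4.09], [0.21, 2.88], [-2.74, 2.74]. Speed limits (rad/s): [2.57, 2.57, 3.14, 3.14, 3.14, 3.14].

## Interface

Orientations are given as [roll, pitch, yaw] about the fixed x, y, z axes, in that order (R = Rz(yaw) Ry(pitch) Rx(roll)).
In Python, from workcell import * gives the robot as it stands.
- The arm moves only by the tool move_arm, never from a script. Its argument "steps" is a list of rows, each a list of 7 numbers: the opening, from -1 (shut) to 1 (fully open), then the shift along the tool's x, y, z in mm, then the turn, a rotation vector about the tool's x, y, z in degrees. A call has 1 to 8 rows; each row shifts and turns the commanded pose from where the row before left it, along the tool's axes as they then stand; what a row does not reach is not made up. A row lasts 1/10 s, in which the tool goes at most 50 mm and 8.59 degrees, less where a joint would pass 70% of its speed; a pose out of reach is approached as far as the arm can. A call with a gripper value outside its range is refused whole. The fingers move at their own pace and stop on an object; the grip force is fixed at half the most. Time passes only in rows, so rows that do not move let the fingers close. It gives the time, the measured TCP pose, the force, the opening and the grip force at its end, in the units of the state.
- get_state(): the state, without advancing time (a new reading comes with each control period).
- capture(name): name is "side" or "top"; returns a dict with "img" (420x560x3 uint8, red, green, blue), "depth" (420x560 float32, m along the optical axis (not along the pixel's ray), 0 where there is no reading), "camera_matrix" (3x3 intrinsics, pixels), "k1" (the pictures are not rectified: a ray, as slopes to the right and down, at radius r is drawn at 1 + k1 r^2 times it, then the intrinsics apply), "rvec" (rotation vector, rad) and "tvec" (3), from world to camera coordinates, as OpenCV has them. Camera axes: x right, y down, z forward; pixel columns grow to the right and rows downward; lengths in m; the calibration is good to about 2 mm. A picture is of the moment at which its call begins.
- close_job(): hands the job in; it is judged then, once.
Trained networks look in a picture, given as the dict that the camera call returned (one of the last four; its "shot" number tells which), for a name from the list of things; names that differ only in an ending like _2 or _b are one class to them, and where a whole thing is asked for, a point or a joint stands for the part that bears it (a point fixed in the world has none). Each returns a list of dicts, best first, with "conf" (0 to 1); they miss things now and then, are a little off and sometimes report something else, mostly with a low value. They report only what shows in the picture. A call takes as long as a camera call. They do not tell look-alikes from the thing itself.
- silhouettes(picture, target): "mask" (420x560 bool, what is visible of it) and "rect" ([centre column, centre row, width, height] in pixels, round what is visible of it).
- spot_point(picture, target): "at" ([row, column] in pixels: a listed point, or the origin of a listed thing).
The state is a dict: "time": time; "joints": joint angles; "qd": joint speeds; "joint_torque": joint torques, N m; "tool_pos": TCP position; "tcp_rot": TCP orientation; "force": force on the tool from outside, world axes, zero at the start; "ft_torque": the same for the moment, N m; "width": finger opening in m; "finger_force": force on a finger pad.
Only numpy, scipy, OpenCV 4.12 (cv2) and the standard library are available. Lean on these libraries where they do the work, as an engineer would, in place of code of your own. Each camera call takes 0.05 s, during which the arm holds its last target. There are 200 camera calls.

## Task

First stack the blue carton flat on the green one that lies in the white tray. Then pick up the orange carton that stands on its end, lay it down on the counter with its white label up and let go, take it again from above and stack it on the blue one, label still up. Make a straight square column with the carton edges flush, set the cartons down on it rather than dropping them, keep the green one flat in its tray and leave the bottle and the jars alone.

Things in the scene. Friction and masses are not known exactly. Their poses are not given: they have to be found in the camera images.
- tray: shallow white plastic tray, fixed to the counter, 140 x 96 mm, floor 4 mm thick, rim 12 mm high outside. Origin: centre of its underside; x along its long side, z up.
- green_carton: green carton, 100 (its x) x 56 (its y) x 40 mm (its z), about 0.3 kg, loose, lying flat in the tray with a white label on top: the foot of the column. Origin: centre of its underside; z up.
- blue_carton: blue carton, same size as the green one (100 x 56 x 40 mm along its x, y, z), about 0.15 kg, loose, lying flat on the counter with its white label up. Origin: centre of its underside; z up. It may be left or right of the tray.
- orange_carton: orange carton, same size and mass, stiff, standing on end on the counter: 40 mm along its x, 56 along its y, 100 along its z (up at the start). Origin: centre of the end face it stands on at the start. White label on the broad +x face, which at the start looks roughly away from the robot; the other side is plain. Laid down label up, its x points up and its z is level.
- orange_middle (a point): the middle of the orange carton's volume, 50 mm from its origin along its z; axes as the orange carton's
- amber_bottle: small amber bottle with a white cap, 44 mm across, 80 mm tall, standing on the counter beyond the tray; leave alone. Origin: centre of its underside.
- white_jar: white jar with a blue label, 52 mm across, 70 mm tall, standing on the counter beyond the tray; leave alone. Origin: centre of its underside.
- small_jar: small amber jar, 36 mm across, 50 mm tall, standing on the counter beyond the tray; leave alone. Origin: centre of its underside.
Not all that is in view belongs to the job. What is shaped like the green_carton but red or turquoise is not meant.

How it is judged:
On the way, in this order (a step that is already met when the one before it is completed fails the run):
1. the blue carton lies flat and square on the green one, released (horizontal distance between blue_carton and green_carton below 0.007 m and angle between the x axis of blue_carton and the x axis of green_carton, either way round below 0.09 rad and z of blue_carton in the frame of green_carton between 0.036 and 0.044 m and angle between blue_carton's own z axis and vertical below 0.06 rad and contact force between the fingers and blue_carton below 0.05 N and linear speed of blue_carton below 0.03 m/s), for 0.2 s.
2. the orange carton is lifted off the counter in the fingers (contact force between the fingers and orange_carton above 0.5 N and height (world z) of orange_middle above 0.056 m), for 0.1 s.
3. the orange carton lies on the counter, label up, released (height (world z) of orange_middle below 0.03 m and angle between orange_carton's own x axis and vertical below 0.1 rad and contact force between the fingers and orange_carton below 0.05 N and linear speed of orange_carton below 0.03 m/s), for 0.2 s.
At the end, for the whole second after the job is handed in: The green carton lies flat in the tray (middle within 30 mm of the tray's), the blue one flat on it and the orange one, label up, on the blue: each within 7 mm and 0.09 rad (5 degrees) of the carton under it, level within 0.06 rad, resting on it, released and still (all of step 1 and horizontal distance between green_carton and tray below 0.03 m and angle between green_carton's own z axis and vertical below 0.06 rad and horizontal distance between orange_middle and blue_carton below 0.007 m and angle between the z axis of orange_carton and the x axis of blue_carton, either way round below 0.09 rad and z of orange_middle in the frame of green_carton between 0.094 and 0.106 m and angle between orange_carton's own x axis and vertical below 0.06 rad and contact force between the fingers and orange_carton below 0.05 N and linear speed of each of green_carton, orange_carton below 0.03 m/s); the robot touches nothing.
It fails at once if a bottle or jar is pushed more than 20 mm or tipped (distance of any of amber_bottle, white_jar, small_jar from where it was at the start of the episode above 0.02 m or angle between any of amber_bottle, white_jar, small_jar's own z axis and vertical above 0.3 rad).
It fails at once if a carton is dropped on the column (faster than 0.7 m/s just above its place) ((linear speed of blue_carton above 0.7 m/s and horizontal distance between blue_carton and green_carton below 0.04 m and z of blue_carton in the frame of green_carton between 0.03 and 0.09 m) or (linear speed of orange_carton above 0.7 m/s and horizontal distance between orange_middle and green_carton below 0.04 m and z of orange_middle in the frame of green_carton between 0.03 and 0.15 m)).
It fails at once if the green carton is tipped or pushed out of its tray (angle between green_carton's own z axis and vertical above 0.3 rad or horizontal distance between green_carton and tray above 0.05 m).
It also fails if it takes over 72 s, if anything falls off the work surface, if the arm or the gripper's body presses on something with over 40 N, if the wrist force passes 120 N, or if a joint passes its speed limit or range.

## Working session

There is one attempt and no reset: what is moved stays moved. The work goes in short steps, Python scripts to look and compute and a tool call to move; the robot and the scene stay as the last step left them, time stands still between calls to the robot, and variables do not carry over. Pictures are saved under pics/ and viewed, at most 10 in all, crops included, and the job is handed in when it is done.

Besides the shell and the picture viewer there is one more tool, called after "Request:" by a JSON object that holds its "op" and its "data", one argument or row to a line. move_arm: Moves the arm, as the interface text tells. Its arguments: {"type":"object","properties":{"steps":{"type":"array"}},"required":["steps"]}

```bash
ls; mkdir -p pics
cat > h.py <<'E'
import numpy as np, cv2
from workcell import *
def world(p):
    """HxWx3 world points from depth (undistorted rays)"""
    K=p["camera_matrix"]; h,w=p["depth"].shape
    v,u=np.mgrid[0:h,0:w].astype(float)
    px=np.stack([u,v],-1).reshape(-1,1,2)
    xd=cv2.undistortPoints(px,np.array(K,float),np.array([p["k1"],0,0,0.]),).reshape(h,w,2)
    d=p["depth"]; c=np.stack([xd[...,0]*d,xd[...,1]*d,d],-1)
    R=cv2.Rodrigues(np.array(p["rvec"],float))[0]
    W=(c-np.array(p["tvec"],float).reshape(3))@R
    W[d<=0]=np.nan
    return W
def save(name,img): cv2.imwrite("pics/"+name,cv2.cvtColor(img,cv2.COLOR_RGB2BGR))
E
python3 - <<'E'
from h import *
a=capture("side");b=capture("top")
save("a.png",np.vstack([a["img"],b["img"]])[:, :]) if 0 else save("a.png",cv2.resize(np.hstack([a["img"],b["img"]]),(800,300)))
save("top.png",b["img"])
for p,n in((a,"side"),(b,"top")):
    W=world(p)
    print(n,p["k1"],p["rvec"],p["tvec"])
    for t in("tray","green_carton","blue_carton","orange_carton","amber_bottle","white_jar","small_jar"):
        for s in silhouettes(p,t)[:3]:
            m=s["mask"]; q=W[m]; q=q[~np.isnan(q[:,0])]
            print(t,round(s["conf"],2),np.round(s["rect"]),p["img"][m].mean(0).round(),np.round(np.median(q,0),3),np.round(np.percentile(q,[2,98],axis=0),3).tolist())
print(get_state())
E
```

```text
pics
side -0.19204568173408398 [ 0.00861791  2.90269451 -1.19413717] [0.58427478 0.04425961 1.07774537]
tray 0.97 [293. 237.  74.  41.] [180. 167. 154.] [0.586 0.036 0.006] [[0.513, -0.038, 0.001], [0.65, 0.058, 0.015]]
green_carton 0.94 [272. 183.  43.  43.] [153.  31.  26.] [ 0.626 -0.112  0.04 ] [[0.583, -0.175, 0.004], [0.669, -0.077, 0.044]]
green_carton 0.88 [385. 266.  52.  59.] [ 24. 128. 117.] [0.413 0.105 0.04 ] [[0.364, 0.051, 0.006], [0.455, 0.144, 0.043]]
green_carton 0.87 [294. 224.  51.  36.] [101. 119.  98.] [0.578 0.022 0.044] [[0.532, -0.022, 0.008], [0.626, 0.035, 0.048]]
blue_carton 0.88 [313. 145.  47.  27.] [ 82.  97. 110.] [ 0.537 -0.24   0.039] [[0.486, -0.287, 0.002], [0.585, -0.228, 0.044]]
orange_carton 0.58 [309. 318.  30.  54.] [173.  91.  19.] [0.561 0.261 0.096] [[0.542, 0.21, 0.007], [0.579, 0.265, 0.103]]
amber_bottle 0.92 [224. 149.  18.  33.] [121. 100.  77.] [ 0.741 -0.226  0.044] [[0.722, -0.251, 0.003], [0.763, -0.216, 0.082]]
white_jar 0.58 [179. 301.  34.  42.] [148. 141. 136.] [0.781 0.204 0.06 ] [[0.759, 0.17, 0.008], [0.806, 0.215, 0.073]]
w
[... 1440 characters left out ...]
, [0.577, 0.263, 0.102]]
{'time': 0.8, 'joints': array([-1.46608115e+00,  2.45086690e-01,  1.55778294e+00,  1.24235408e-05,
        1.33868061e+00, -1.74072256e-01]), 'qd': array([-0.00078046, -0.00127077,  0.00116579, -0.00048241,  0.00101609,
        0.000958  ]), 'joint_torque': array([-1.34277587e-03, -4.29488254e+01, -3.26405489e+01, -1.21256726e-04,
        5.87995364e-04,  9.45850672e-06]), 'tool_pos': array([ 0.17890216, -0.62492044,  0.23130796]), 'tcp_rot': array([ 3.14154879e+00, -4.56240974e-06,  2.78784571e-01]), 'force': array([-0.64270102,  0.28815193, -0.57662008]), 'ft_torque': array([-0.046498  , -0.01931919, -0.00784081]), 'finger_force': 0.0, 'width': 0.08549331103916137}
```

View pics/top.png

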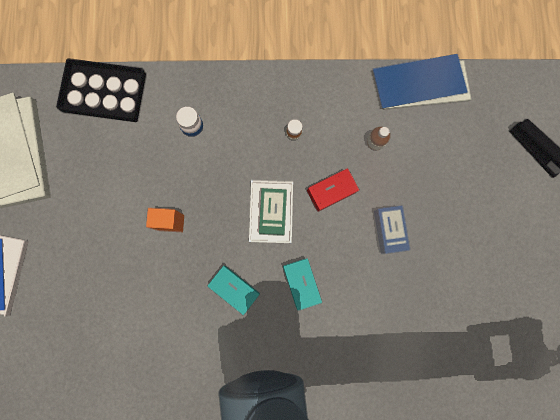

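View pics/a.png

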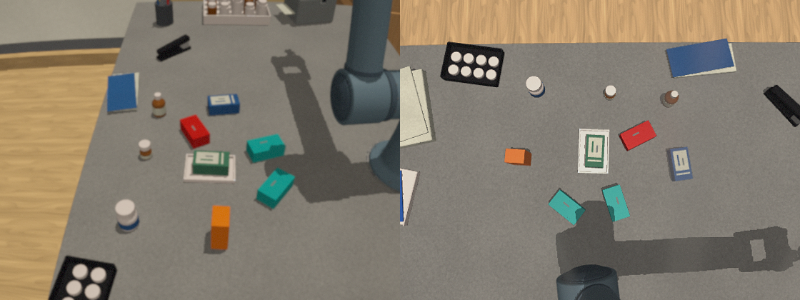

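Top view: the tray with the green carton is at about (272,212) and the blue carton at (393,229). The orange carton stands at (165,220). Look-alikes are red (333,190) and turquoise (233,289) and (302,283), plus a blue folder at (421,82). By the description, the green one is in the white tray and the blue one has the white label. I'll check this in one crop and measure the poses from both views.

```bash
cat >> h.py <<'E'
def top(p,c,zr,r=0.075,W=None):
    """rect of the surface pts near c=(x,y) with z in zr: centre, long side yaw, size, z"""
    W=world(p) if W is None else W
    m=(np.hypot(W[...,0]-c[0],W[...,1]-c[1])<r)&(W[...,2]>zr[0])&(W[...,2]<zr[1])
    n,l,st,_=cv2.connectedComponentsWithStats(m.astype(np.uint8))
    m=l==1+np.argmax(st[1:,4]); q=W[m]
    (cx,cy),(w,h),a=cv2.minAreaRect((q[:,:2]*1000).astype(np.float32))
    if w<h: w,h,a=h,w,a+90
    a=(a+90)%180-90
    return dict(c=(round(cx,1),round(cy,1)),mean=np.round(q[:,:2].mean(0)*1000,1),size=(round(w,1),round(h,1)),yaw=round(a,1),z=round(1000*np.median(q[:,2]),1),n=len(q))
E
python3 - <<'E'
from h import *
P={k:capture(k) for k in("side","top")}
for k,p in P.items():
    W=world(p)
    for n,c,zr,r in(("green",(.578,.015),(.036,.052),.075),("blue",(.534,-.258),(.032,.048),.075),("orange",(.557,.235),(.09,.11),.06)):
        print(k,n,top(p,c,zr,r,W))
t=P["top"]["img"]
save("crop.png",cv2.resize(t[170:260,140:440],(800,240),interpolation=cv2.INTER_CUBIC))
E
```

```text
side green {'c': (578.5, 4.7), 'mean': array([578.6,   8.2]), 'size': (100.0, 60.5), 'yaw': -4.0, 'z': np.float64(44.9), 'n': 1204}
side blue {'c': (535.5, -260.1), 'mean': array([ 536. , -255.2]), 'size': (100.6, 62.6), 'yaw': 5.2, 'z': np.float64(41.3), 'n': 750}
side orange {'c': (559.5, 235.2), 'mean': array([559.9, 238.6]), 'size': (58.6, 40.2), 'yaw': 85.9, 'z': np.float64(100.2), 'n': 812}
top green {'c': (577.0, 5.1), 'mean': array([576.4,   5.2]), 'size': (100.2, 56.0), 'yaw': -3.8, 'z': np.float64(43.4), 'n': 1162}
top blue {'c': (533.8, -260.4), 'mean': array([ 533.2, -259.5]), 'size': (100.1, 57.9), 'yaw': 6.7, 'z': np.float64(39.4), 'n': 1190}
top orange {'c': (558.2, 236.1), 'mean': array([557.8, 235.7]), 'size': (56.9, 40.2), 'yaw': 86.5, 'z': np.float64(99.1), 'n': 553}
```

View pics/crop.png

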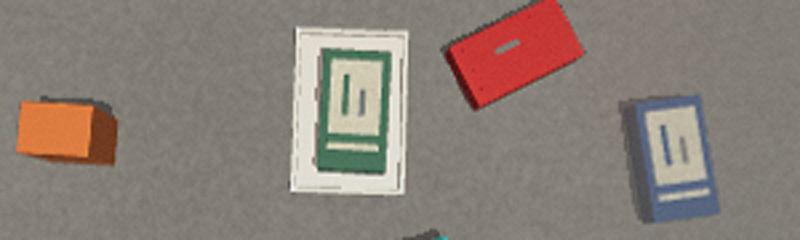

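The crop confirms the choice: green carton in the white tray, blue carton with its white label at the right, and orange standing at the left. I'll write a move planner and go above the blue carton.

```bash
cat >> h.py <<'E'
from scipy.spatial.transform import Rotation as Ro
def down(yaw,tilt=0):
    """tool down, tool x at yaw deg; tilt: turn about tool y, deg (+ points ahead)"""
    return Ro.from_euler("z",yaw,degrees=True)*Ro.from_euler("x",180,degrees=True)*Ro.from_euler("y",tilt,degrees=True)
def plan(pos,rot,n,grip,start=None):
    """n rows from the measured pose (or start) to pos mm, rot"""
    s=get_state(); p,R=start or (np.array(s["tool_pos"])*1000,Ro.from_euler("xyz",s["tcp_rot"]))
    rows=[]
    for k in range(n,0,-1):
        d=np.round(R.inv().apply((np.array(pos)-p)/k),0 if k>1 else 1); w=np.round((R.inv()*rot).as_rotvec(degrees=True)/k,1)
        rows.append([grip,*(d+0.).tolist(),*(w+0.).tolist()])
        p=p+R.apply(d); R=R*Ro.from_rotvec(w,degrees=True)
    for i in range(0,n,8): print(rows[i:i+8])
    return p,R
E
python3 - <<'E'
from h import *
e=plan((534.3,-260.2,130),down(6.3),16,1)
plan((534.3,-260.2,12),down(6.3),4,1,e)
E
```

```text
[[1, 28.0, -16.0, 6.0, 0.0, 0.0, 0.6], [1, 27.0, -16.0, 6.0, 0.0, 0.0, 0.6], [1, 27.0, -16.0, 6.0, 0.0, 0.0, 0.6], [1, 27.0, -17.0, 6.0, 0.0, 0.0, 0.6], [1, 27.0, -17.0, 6.0, 0.0, 0.0, 0.6], [1, 27.0, -17.0, 6.0, 0.0, 0.0, 0.6], [1, 27.0, -18.0, 7.0, 0.0, 0.0, 0.6], [1, 26.0, -18.0, 6.0, 0.0, 0.0, 0.6]]
[[1, 26.0, -18.0, 7.0, 0.0, 0.0, 0.6], [1, 26.0, -18.0, 6.0, 0.0, 0.0, 0.6], [1, 26.0, -19.0, 7.0, 0.0, 0.0, 0.6], [1, 26.0, -19.0, 6.0, 0.0, 0.0, 0.6], [1, 25.0, -19.0, 7.0, 0.0, 0.0, 0.6], [1, 25.0, -19.0, 6.0, 0.0, 0.0, 0.6], [1, 25.0, -20.0, 7.0, 0.0, 0.0, 0.6], [1, 25.4, -19.5, 6.3, 0.0, 0.0, 0.7]]
[[1, 0.0, 0.0, 30.0, 0.0, 0.0, 0.0], [1, 0.0, 0.0, 29.0, 0.0, 0.0, 0.0], [1, 0.0, 0.0, 30.0, 0.0, 0.0, 0.0], [1, 0.0, 0.0, 29.0, 0.0, 0.0, 0.0]]
```

Request:
{"op": "move_arm", "data": {
  "steps": [
    [1, 28, -16, 6, 0, 0, 0.6],
    [1, 27, -16, 6, 0, 0, 0.6],
    [1, 27, -16, 6, 0, 0, 0.6],
    [1, 27, -17, 6, 0, 0, 0.6],
    [1, 27, -17, 6, 0, 0, 0.6],
    [1, 27, -17, 6, 0, 0, 0.6],
    [1, 27, -18, 7, 0, 0, 0.6],
    [1, 26, -18, 6, 0, 0, 0.6]
  ]
}}

```text
time: 1.7
tool_pos: [0.3571, -0.4409, 0.1821]
tcp_rot: [3.141, -0.0, 0.195]
force: [-0.3, 0.7, 0.3]
width: 0.0855
finger_force: 0.0
```

Request:
{"op": "move_arm", "data": {
  "steps": [
    [1, 26, -18, 7, 0, 0, 0.6],
    [1, 26, -18, 6, 0, 0, 0.6],
    [1, 26, -19, 7, 0, 0, 0.6],
    [1, 26, -19, 6, 0, 0, 0.6],
    [1, 25, -19, 7, 0, 0, 0.6],
    [1, 25, -19, 6, 0, 0, 0.6],
    [1, 25, -20, 7, 0, 0, 0.6],
    [1, 25, -19, 6, 0, 0, 0.7]
  ]
}}

```text
time: 2.5
tool_pos: [0.5348, -0.2595, 0.1301]
tcp_rot: [3.142, -0.0, 0.109]
force: [-0.0, -0.5, -0.3]
width: 0.0856
finger_force: 0.0
```

Request:
{"op": "move_arm", "data": {
  "steps": [
    [1, 0, 0, 0, 0, 0, 0],
    [1, 0, 0, 0, 0, 0, 0]
  ]
}}

```text
time: 2.7
tool_pos: [0.5341, -0.2603, 0.1302]
tcp_rot: [3.142, 0.0, 0.111]
force: [-0.4, -0.3, 0.5]
width: 0.0856
finger_force: 0.0
```

Request:
{"op": "move_arm", "data": {
  "steps": [
    [1, 0, 0, 30, 0, 0, 0],
    [1, 0, 0, 30, 0, 0, 0],
    [1, 0, 0, 30, 0, 0, 0],
    [1, 0, 0, 28, 0, 0, 0],
    [1, 0, 0, 0, 0, 0, 0]
  ]
}}

```text
time: 3.2
tool_pos: [0.5305, -0.2598, 0.0085]
tcp_rot: [-3.136, 0.006, 0.108]
force: [-0.7, 0.2, 0.2]
width: 0.0854
finger_force: 0.0
```

Request:
{"op": "move_arm", "data": {
  "steps": [
    [-1, 0, 0, 0, 0, 0, 0],
    [-1, 0, 0, 0, 0, 0, 0],
    [-1, 0, 0, 0, 0, 0, 0],
    [-1, 0, 0, 0, 0, 0, 0],
    [-1, 0, 0, 0, 0, 0, 0],
    [-1, 0, 0, 0, 0, 0, 0]
  ]
}}

```text
time: 3.8
tool_pos: [0.5355, -0.2622, 0.0149]
tcp_rot: [3.138, -0.003, 0.109]
force: [-0.8, -1.1, 6.3]
width: 0.0554
finger_force: 66.4
```

Request:
{"op": "move_arm", "data": {
  "steps": [
    [-1, 0, 0, 0, 0, 0, 0],
    [-1, 0, 0, 0, 0, 0, 0],
    [-1, 0, 0, -10, 0, 0, 0],
    [-1, 0, 0, -30, 0, 0, 0],
    [-1, 0, 0, -40, 0, 0, 0],
    [-1, 0, 0, -40, 0, 0, 0],
    [-1, 0, 0, 0, 0, 0, 0],
    [-1, 0, 0, 0, 0, 0, 0]
  ]
}}

```text
time: 4.6
tool_pos: [0.5343, -0.2608, 0.1337]
tcp_rot: [3.14, -0.002, 0.11]
force: [-1.1, 0.4, -1.8]
width: 0.0548
finger_force: 65.7
```

Run:
```python
from h import *
s=get_state(); print(s["tool_pos"],s["tcp_rot"],s["width"],s["force"])
p=capture("top"); W=world(p)
for zr in((.02,.2),):
    m=silhouettes(p,"blue_carton")[:1]
    for x in m:
        q=W[x["mask"]]; q=q[~np.isnan(q[:,0])]; print(x["conf"],np.median(q,0),np.percentile(q,[2,98],axis=0))
e=plan((577.2,5,132),down(-3.9),12,-1)
```

```text
[ 0.53430057 -0.26084291  0.13374664] [ 3.13998601e+00 -1.71847815e-03  1.09673413e-01] 0.05480222603738809 [-1.07540125  0.43854169 -1.76187328]
0.88 [ 0.56738099 -0.23903267  0.15736443] [[ 0.51138094 -0.26732845  0.12436015]
 [ 0.58164818 -0.22727925  0.16108053]]
[[-1, 6.0, -22.0, 0.0, 0.0, 0.0, 0.8], [-1, 6.0, -22.0, 0.0, 0.0, 0.0, 0.9], [-1, 5.0, -22.0, 0.0, 0.0, 0.0, 0.8], [-1, 5.0, -22.0, 0.0, 0.0, 0.0, 0.9], [-1, 5.0, -22.0, 0.0, 0.0, 0.0, 0.8], [-1, 5.0, -22.0, 0.0, 0.0, 0.0, 0.9], [-1, 4.0, -22.0, 0.0, 0.0, 0.0, 0.8], [-1, 4.0, -22.0, 0.0, 0.0, 0.0, 0.9]]
[[-1, 3.0, -22.0, 0.0, 0.0, 0.0, 0.8], [-1, 3.0, -22.0, 0.0, 0.0, 0.0, 0.9], [-1, 3.0, -22.0, 0.0, 0.0, 0.1, 0.8], [-1, 3.0, -21.2, -0.8, -0.1, 0.0, 0.9]]
```

Request:
{"op": "move_arm", "data": {
  "steps": [
    [-1, 6, -22, 0, 0, 0, 0.8],
    [-1, 6, -22, 0, 0, 0, 0.9],
    [-1, 5, -22, 0, 0, 0, 0.8],
    [-1, 5, -22, 0, 0, 0, 0.9],
    [-1, 5, -22, 0, 0, 0, 0.8],
    [-1, 5, -22, 0, 0, 0, 0.9],
    [-1, 4, -22, 0, 0, 0, 0.8],
    [-1, 4, -22, 0, 0, 0, 0.9]
  ]
}}

```text
time: 5.5
tool_pos: [0.5623, -0.0811, 0.13]
tcp_rot: [-3.14, 0.004, -0.01]
force: [-0.5, -0.0, -2.2]
width: 0.0548
finger_force: 65.6
```

Request:
{"op": "move_arm", "data": {
  "steps": [
    [-1, 3, -22, 0, 0, 0, 0.8],
    [-1, 3, -22, 0, 0, 0, 0.9],
    [-1, 3, -22, 0, 0, 0, 0.8],
    [-1, 3, -21, 0, 0, 0, 0.9],
    [-1, 0, 0, 0, 0, 0, 0],
    [-1, 0, 0, 0, 0, 0, 0],
    [-1, 0, 0, 0, 0, 0, 0]
  ]
}}

```text
time: 6.2
tool_pos: [0.5776, 0.0034, 0.1313]
tcp_rot: [3.142, 0.002, -0.069]
force: [-0.4, 0.3, -1.4]
width: 0.055
finger_force: 65.5
```

Run:
```python
from h import *
s=get_state(); print(s["tool_pos"],np.degrees(s["tcp_rot"]),s["width"],s["force"])
for k in("top","side"):
    p=capture(k); W=world(p)
    m=((p["img"][...,2].astype(int)-p["img"][...,0])>25)&(np.hypot(W[...,0]-.577,W[...,1]-.005)<.09)&(W[...,2]>.1)&(W[...,2]<.175)
    q=W[m]*1000; print(k,len(q),np.percentile(q,[1,50,99],axis=0).round(1).tolist())
    print(k,"green",top(p,(.577,.005),(.04,.048)))
p=capture("side"); r=p["img"][120:300,200:440]; save("hold.png",cv2.resize(r,(720,540)))
```

```text
[0.57763022 0.003415   0.13128687] [ 1.79997934e+02  1.08398826e-01 -3.95367689e+00] 0.05499484000778416 [-0.42586411  0.33860931 -1.42121606]
top 96 [[541.7, -21.4, 152.2], [551.8, -3.1, 156.1], [561.8, 32.3, 159.0]]Traceback (most recent call last):
  File "<stdin>", line 7, in <module>
  File "h.py", line 20, in top
    m=l==1+np.argmax(st[1:,4]); q=W[m]
           ~~~~~~~~~^^^^^^^^^^
    return _wrapfunc(a, 'argmax', axis=axis, out=out, **kwds)
    return bound(*args, **kwds)
ValueError: attempt to get argmax of an empty sequence
```

Request:
{"op": "move_arm", "data": {
  "steps": [
    [-1, 0, -1.6, 20, 0, 0, 0],
    [-1, 0, 0, 20, 0, 0, 0],
    [-1, 0, 0, 15, 0, 0, 0],
    [-1, 0, 0, 10, 0, 0, 0],
    [-1, 0, 0, 4, 0, 0, 0],
    [-1, 0, 0, 0, 0, 0, 0],
    [-1, 0, 0, 0, 0, 0, 0],
    [-1, 0, 0, 0, 0, 0, 0]
  ]
}}

```text
time: 7.05
tool_pos: [0.5792, 0.0055, 0.0643]
tcp_rot: [3.141, -0.002, -0.068]
force: [-0.1, -0.5, -1.5]
width: 0.0547
finger_force: 65.6
```

Run:
```python
from h import *
s=get_state(); print(s["tool_pos"],np.degrees(s["tcp_rot"]),s["width"],s["force"])
p=capture("side"); r=p["img"][150:285,210:390]; save("hold.png",cv2.resize(r,(720,540)))
```

```text
[0.57915467 0.0054865  0.06427357] [ 1.79988563e+02 -1.02299628e-01 -3.92090489e+00] 0.0546988645911625 [-0.11843743 -0.48174151 -1.52783295]
```

View pics/hold.png

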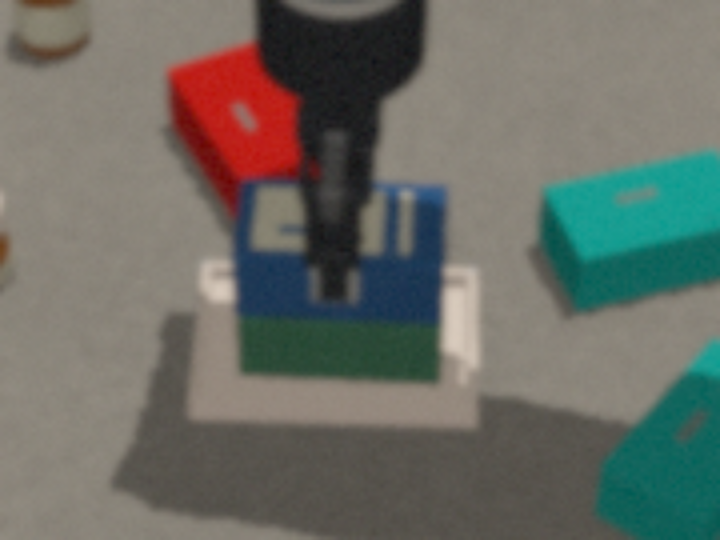

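The blue carton is square over the green one, edges aligned within about 2 mm in the side crop. I'll lower it gently.

Request:
{"op": "move_arm", "data": {
  "steps": [
    [-1, -1, 0, 2, 0, 0, 0],
    [-1, 0, 0, 2, 0, 0, 0],
    [-1, 0, 0, 0, 0, 0, 0],
    [-1, 0, 0, 1, 0, 0, 0],
    [-1, 0, 0, 0, 0, 0, 0]
  ]
}}

```text
time: 7.6
tool_pos: [0.5776, 0.0057, 0.059]
tcp_rot: [3.141, 0.0, -0.068]
force: [-3.7, 1.0, 4.3]
width: 0.0551
finger_force: 66.1
```

Request:
{"op": "move_arm", "data": {
  "steps": [
    [-1, 0, 0, 1, 0, 0, 0],
    [-1, 0, 0, 0, 0, 0, 0]
  ]
}}

```text
time: 7.8
tool_pos: [0.5776, 0.0056, 0.0589]
tcp_rot: [3.141, 0.001, -0.068]
force: [-6.7, 1.4, 11.5]
width: 0.0549
finger_force: 67.0
```

Request:
{"op": "move_arm", "data": {
  "steps": [
    [-1, 0, 0, 1, 0, 0, 0],
    [-1, 0, 0, 0, 0, 0, 0]
  ]
}}

```text
time: 8.0
tool_pos: [0.5776, 0.0057, 0.0589]
tcp_rot: [3.141, 0.001, -0.068]
force: [-10.2, 1.8, 19.1]
width: 0.0549
finger_force: 67.9
```

In contact at z = 59 mm. I'll back the command off, release and rise.

Request:
{"op": "move_arm", "data": {
  "steps": [
    [-1, 0, 0, -2, 0, 0, 0],
    [-1, 0, 0, 0, 0, 0, 0],
    [0, 0, 0, 0, 0, 0, 0],
    [1, 0, 0, 0, 0, 0, 0],
    [1, 0, 0, 0, 0, 0, 0],
    [1, 0, 0, 0, 0, 0, 0],
    [1, 0, 0, 0, 0, 0, 0],
    [1, 0, 0, 0, 0, 0, 0]
  ]
}}

```text
time: 8.8
tool_pos: [0.5773, 0.0057, 0.0581]
tcp_rot: [-3.142, 0.0, -0.069]
force: [0.3, 0.2, -0.4]
width: 0.0855
finger_force: 0.0
```

Request:
{"op": "move_arm", "data": {
  "steps": [
    [1, 0, 0, -20, 0, 0, 0],
    [1, 0, 0, -40, 0, 0, 0],
    [1, 0, 0, -40, 0, 0, 0],
    [1, 0, 0, -40, 0, 0, 0],
    [1, -10, -40, 0, 0, 0, 0],
    [1, -10, -45, 0, 0, 0, 0],
    [1, 0, -45, 0, 0, 0, 0],
    [1, 0, 0, 0, 0, 0, 0]
  ]
}}

```text
time: 9.6
tool_pos: [0.5658, 0.141, 0.1984]
tcp_rot: [-3.14, -0.0, -0.063]
force: [0.2, -1.0, 0.8]
width: 0.0855
finger_force: 0.0
```

Run:
```python
from h import *
s=get_state(); print(s["tool_pos"]*1000,np.degrees(s["tcp_rot"]),s["joints"],s["width"])
for k in("top","side"):
    p=capture(k); W=world(p)
    print(k,"blue",top(p,(.577,.005),(.079,.092),.075,W))
    print(k,"orange",top(p,(.558,.236),(.095,.106),.05,W))
    im=p["img"].astype(int); near=(np.hypot(W[...,0]-.577,W[...,1]-.005)<.075)
    g=near&(im[...,1]-im[...,2]>12)&(im[...,1]-im[...,0]>20)&(W[...,2]>.008)&(W[...,2]<.05); q=W[g]*1000
    print("green",g.sum(),np.percentile(q,[2,50,98],axis=0).round(1).tolist())
    if k=="side": save("s2.png",cv2.resize(im[150:360,180:460].astype(np.uint8),(800,600)))
```

```text
[565.78193875 141.01984707 198.44937406] [-1.79927760e+02 -1.63697889e-02 -3.61131302e+00] [4.93986355e-02 1.21559976e-01 1.76113780e+00 1.28288169e-03
 1.25846976e+00 1.68283015e+00] 0.08548556698140262
top blue {'c': (576.8, 6.6), 'mean': array([576.3,   6.7]), 'size': (100.0, 56.0), 'yaw': -3.7, 'z': np.float64(83.5), 'n': 1264}
top orange {'c': (552.4, 236.6), 'mean': array([551.1, 237.8]), 'size': (56.3, 28.3), 'yaw': 85.9, 'z': np.float64(99.1), 'n': 345}Traceback (most recent call last):
  File "<stdin>", line 9, in <module>
    return _quantile_unchecked(
        a, q, axis, out, overwrite_input, method, keepdims, weights)
    return _ureduce(a,
                    func=_quantile_ureduce_func,
    ...<5 lines>...
                    overwrite_input=overwrite_input,
                    method=method)
    r = func(a, **kwargs)
    result = _quantile(arr,
                       quantiles=q,
    ...<2 lines>...
                       out=out,
                       weights=wgt)
    slices_having_nans = np.isnan(arr[-1, ...])
                                  ~~~^^^^^^^^^
IndexError: index -1 is out of bounds for axis 0 with size 0
```

Blue is on green: top view (576.8, 6.6), yaw −3.7° and z 83.5, against green at (577.0, 5.1) and −3.8°. Next is the orange carton: grip it with the tool tilted 45° back, so the 90° turn ends tilted 45° forward.

Run:
```python
from h import *
g=np.array([551.4,235.9,44.6]); R=down(-3.8,-45); u=-R.apply([0,0,1]); print(u)
e=plan(g+140*u,R,8,1); print(e[0])
```

```text
[ 0.70555218 -0.04686272  0.70710678]
[[1, 10.0, -12.0, 7.0, 0.0, -5.6, 0.0], [1, 10.0, -12.0, 6.0, 0.0, -5.6, 0.0], [1, 11.0, -12.0, 5.0, 0.0, -5.6, 0.0], [1, 11.0, -12.0, 4.0, 0.0, -5.6, 0.0], [1, 12.0, -12.0, 2.0, 0.0, -5.7, 0.0], [1, 12.0, -12.0, 1.0, 0.0, -5.6, 0.0], [1, 12.0, -12.0, 0.0, 0.0, -5.7, 0.0], [1, 11.6, -11.6, -0.4, 0.1, -5.6, 0.1]]
[650.1864735  229.28921817 143.59761091]
```

Request:
{"op": "move_arm", "data": {
  "steps": [
    [1, 10, -12, 7, 0, -5.6, 0],
    [1, 10, -12, 6, 0, -5.6, 0],
    [1, 11, -12, 5, 0, -5.6, 0],
    [1, 11, -12, 4, 0, -5.6, 0],
    [1, 12, -12, 2, 0, -5.7, 0],
    [1, 12, -12, 1, 0, -5.6, 0],
    [1, 12, -12, 0, 0, -5.7, 0],
    [1, 11.6, -11.6, 0, 0, -5.6, 0]
  ]
}}

```text
time: 10.45
tool_pos: [0.6518, 0.2257, 0.1431]
tcp_rot: [-3.142, 0.789, -0.07]
force: [0.3, 1.0, 0.0]
width: 0.0852
finger_force: 0.0
```

Request:
{"op": "move_arm", "data": {
  "steps": [
    [1, 0, 0, 0, 0, 0, 0],
    [1, 0, 0, 0, 0, 0, 0]
  ]
}}

```text
time: 10.65
tool_pos: [0.6505, 0.2257, 0.1415]
tcp_rot: [3.141, 0.787, -0.07]
force: [-0.2, -1.5, 0.3]
width: 0.0853
finger_force: 0.0
```

Run:
```python
from h import *
s=get_state(); print(s["tool_pos"]*1000,np.degrees(s["tcp_rot"]),s["joints"])
p=capture("side"); print("orange",top(p,(.558,.236),(.096,.106),.05),silhouettes(p,"orange_carton")[0]["rect"])
g=np.array([551.4,235.9,44.6]); R=down(-3.8,-45)
print(R.as_euler("xyz",degrees=True))
plan(g,R,5,1)
```

```text
[650.54092146 225.66268654 141.49254172] [179.94638046  45.10979567  -4.02635447] [0.11968903 0.87383681 0.9793415  0.15124288 2.06198953 1.77742114]
orange {'c': (559.5, 235.1), 'mean': array([559.7, 236.8]), 'size': (57.7, 40.1), 'yaw': 85.7, 'z': np.float64(100.2), 'n': 754} [309.1, 318.5, 26.6, 59.0]
[180.   45.   -3.8]
[[1, 0.0, -1.0, 28.0, 0.0, 0.0, 0.0], [1, 0.0, 0.0, 28.0, 0.0, 0.0, 0.0], [1, 0.0, -1.0, 29.0, 0.0, -0.1, 0.0], [1, 0.0, 0.0, 28.0, -0.1, 0.0, -0.1], [1, 0.0, -0.9, 29.0, 0.0, -0.1, 0.0]]
```

Request:
{"op": "move_arm", "data": {
  "steps": [
    [1, 0, -3, 10, 0, 0, 0],
    [1, 0, 0, 30, 0, 0, 0],
    [1, 0, 0, 30, 0, 0, 0],
    [1, 0, 0, 30, 0, 0, 0],
    [1, 0, 0, 26, 0, 0, 0],
    [1, 0, 0, 16, 0, 0, 0],
    [1, 0, 0, 0, 0, 0, 0],
    [1, 0, 0, 0, 0, 0, 0]
  ]
}}

```text
time: 11.55
tool_pos: [0.551, 0.2367, 0.0444]
tcp_rot: [-3.141, 0.783, -0.068]
force: [1.2, 0.1, 0.8]
width: 0.0853
finger_force: 0.0
```

Run:
```python
from h import *
s=get_state(); print(s["tool_pos"]*1000,np.degrees(s["tcp_rot"]),s["joints"],s["force"])
p=capture("side"); save("s3.png",cv2.resize(p["img"][180:390,180:460],(800,600)))
```

```text
[551.03185182 236.74101819  44.40040824] [-179.96300375   44.87812081   -3.89294071] [0.15025766 0.78935884 1.31137483 0.15849938 1.80912173 1.76437595] [1.16375677 0.05217424 0.82068558]
```

View pics/s3.png

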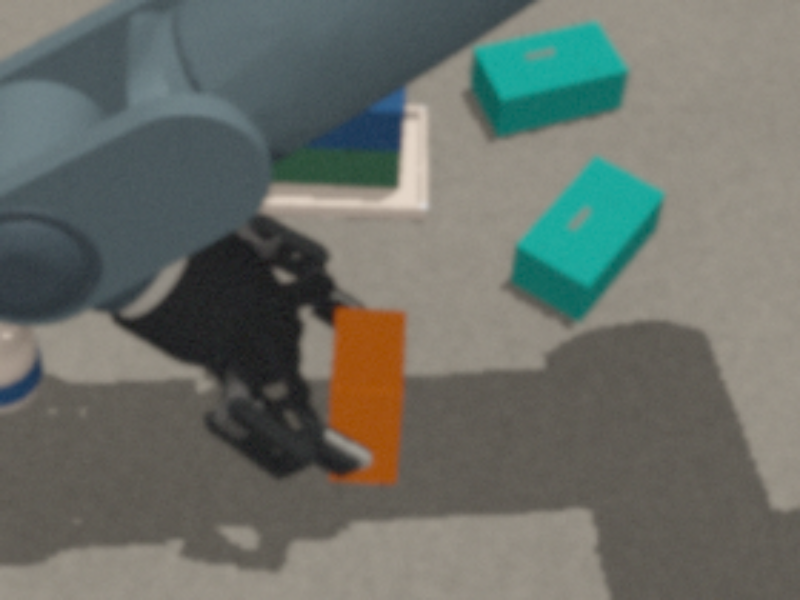

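The fingers straddle the orange carton (crop ≈ (365,400)) with the body clear of it. Closing and lifting now.

Request:
{"op": "move_arm", "data": {
  "steps": [
    [-1, 0, 0, 0, 0, 0, 0],
    [-1, 0, 0, 0, 0, 0, 0],
    [-1, 0, 0, 0, 0, 0, 0],
    [-1, 0, 0, 0, 0, 0, 0],
    [-1, 0, 0, 0, 0, 0, 0],
    [-1, 0, 0, 0, 0, 0, 0],
    [-1, 0, 0, 0, 0, 0, 0],
    [-1, 0, 0, 0, 0, 0, 0]
  ]
}}

```text
time: 12.4
tool_pos: [0.5519, 0.2366, 0.0439]
tcp_rot: [-3.141, 0.783, -0.068]
force: [3.2, -1.0, 4.6]
width: 0.0555
finger_force: 63.7
```

Request:
{"op": "move_arm", "data": {
  "steps": [
    [-1, -7, 0, -7, 0, 0, 0],
    [-1, -14, 0, -14, 0, 0, 0],
    [-1, -21, 0, -21, 0, 0, 0],
    [-1, -21, 0, -21, 0, 0, 0],
    [-1, -21, 0, -21, 0, 0, 0],
    [-1, 0, 0, 0, 0, 0, 0],
    [-1, 0, 0, 0, 0, 0, 0]
  ]
}}

```text
time: 13.1
tool_pos: [0.5508, 0.2368, 0.1625]
tcp_rot: [-3.141, 0.784, -0.068]
force: [0.2, -0.5, -1.0]
width: 0.0553
finger_force: 63.4
```

Run:
```python
from h import *
s=get_state(); print(s["tool_pos"]*1000,np.degrees(s["tcp_rot"]),s["joints"],s["width"])
# final: tilt +45, place ~ (520,210,150) TCP
e=plan((530,215,170),down(-3.8,45),16,-1)
```

```text
[550.81861706 236.7610901  162.47358083] [-179.97549441   44.89249284   -3.90291499] [0.15034452 0.6362779  1.30686327 0.16688817 1.96489531 1.791398  ] 0.05529519304039029
[[-1, -1.0, 1.0, 1.0, 0.0, 5.6, 0.0], [-1, -1.0, 1.0, 0.0, 0.0, 5.6, 0.0], [-1, -1.0, 2.0, 0.0, 0.0, 5.6, 0.0], [-1, -1.0, 1.0, 0.0, 0.0, 5.6, 0.0], [-1, -1.0, 2.0, 0.0, 0.0, 5.6, 0.0], [-1, -1.0, 1.0, 0.0, 0.0, 5.6, 0.0], [-1, -1.0, 2.0, 0.0, 0.0, 5.6, 0.0], [-1, -1.0, 1.0, 0.0, 0.0, 5.6, 0.0]]
[[-1, -1.0, 2.0, -1.0, 0.0, 5.6, 0.0], [-1, -1.0, 1.0, -1.0, 0.0, 5.6, 0.0], [-1, -1.0, 2.0, -1.0, 0.0, 5.6, 0.0], [-1, -1.0, 1.0, -1.0, 0.0, 5.7, 0.0], [-1, -1.0, 2.0, -1.0, 0.0, 5.6, 0.0], [-1, -2.0, 1.0, -1.0, 0.0, 5.7, 0.0], [-1, -1.0, 2.0, -1.0, 0.0, 5.6, -0.1], [-1, -1.1, 1.1, -1.9, 0.1, 5.7, 0.0]]
```

Request:
{"op": "move_arm", "data": {
  "steps": [
    [-1, 3, 0, -1, 0, 5.6, 0],
    [-1, 3, 0, -1, 0, 5.6, 0],
    [-1, 3, 0, -1, 0, 5.6, 0],
    [-1, 3, 0, 0, 0, 5.6, 0],
    [-1, 3, 0, 0, 0, 5.6, 0],
    [-1, 3, 0, 0, 0, 5.6, 0],
    [-1, 3, 0, 0, 0, 5.6, 0],
    [-1, 3, 0, 0, 0, 5.6, 0]
  ]
}}

```text
time: 13.9
tool_pos: [0.5723, 0.2348, 0.1519]
tcp_rot: [3.141, 0.004, -0.068]
force: [0.1, -0.1, -2.2]
width: 0.0551
finger_force: 63.5
```

Request:
{"op": "move_arm", "data": {
  "steps": [
    [-1, 3, 0, 0, 0, 5.6, 0],
    [-1, 3, 0, 0, 0, 5.6, 0],
    [-1, 3, 0, 0, 0, 5.6, 0],
    [-1, 3, 0, 1, 0, 5.6, 0],
    [-1, 3, 0, 1, 0, 5.6, 0],
    [-1, 3, 0, 1, 0, 5.6, 0],
    [-1, 3, 0, 2, 0, 5.6, 0],
    [-1, 3, 0, 2, 0, 5.6, 0]
  ]
}}

```text
time: 14.7
tool_pos: [0.5969, 0.2324, 0.1529]
tcp_rot: [3.138, -0.766, -0.068]
force: [0.4, -1.3, -1.7]
width: 0.0552
finger_force: 63.6
```

Request:
{"op": "move_arm", "data": {
  "steps": [
    [-1, 0, 0, 0, 0, 0, 0],
    [-1, 0, 0, 0, 0, 0, 0]
  ]
}}

```text
time: 14.9
tool_pos: [0.5978, 0.2324, 0.1538]
tcp_rot: [3.138, -0.763, -0.068]
force: [-1.0, -0.7, -1.2]
width: 0.0553
finger_force: 63.6
```

Run:
```python
from h import *
s=get_state(); print(s["tool_pos"]*1000,np.degrees(s["tcp_rot"]),s["joints"],s["width"])
p=capture("side"); save("s4.png",cv2.resize(p["img"][150:390,140:460],(800,600)))
W=world(p); m=silhouettes(p,"orange_carton")[0]["mask"]; q=W[m]*1000; q=q[~np.isnan(q[:,0])]
print(np.percentile(q,[2,50,98],axis=0).round(1).tolist())
# grip point relative; normal of +y face etc
```

```text
[597.82599562 232.43184133 153.80773865] [179.78977819 -43.73228976  -3.90510487] [ 0.29347221  0.06233381  2.0612577  -0.73177796  0.38025902  2.53296465] 0.055265034803720345
[[560.2, 205.5, 143.4], [609.4, 240.4, 180.2], [641.6, 261.5, 183.4]]
```

View pics/s4.png

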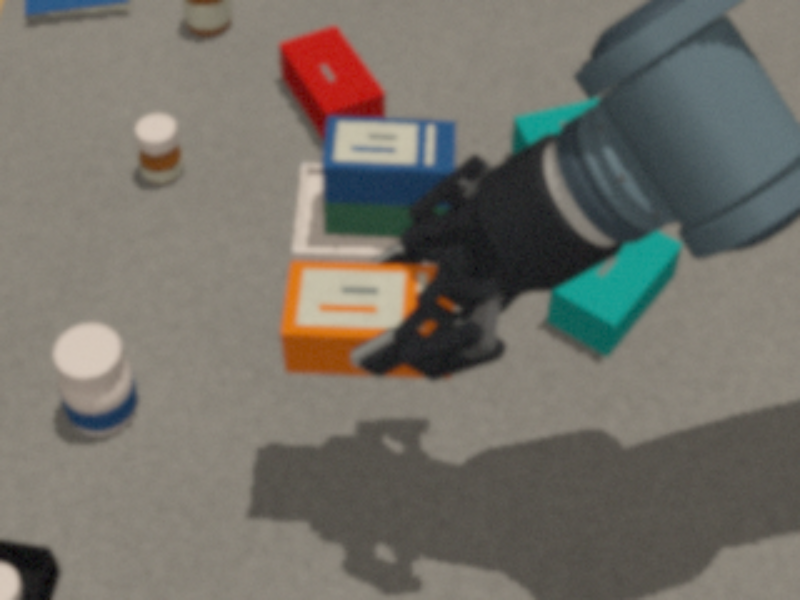

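Run:
```python
from h import *
s=get_state()
for k in("side","top"):
    p=capture(k); W=world(p); im=p["img"].astype(int)
    m=(np.hypot(W[...,0]-.605,W[...,1]-.233)<.06)&(W[...,2]>.170)&(W[...,2]<.2)&(im.sum(2)>230)
    q=W[m]*1000
    for _ in range(4):
        A=np.c_[q[:,:2]-[600,233],np.ones(len(q))]; c,*_=np.linalg.lstsq(A,q[:,2],rcond=None); r=abs(q[:,2]-A@c); q=q[r<max(1.5,2*np.median(r))]
    print(k,len(q),"slope deg",np.degrees(c[:2]).round(2),"z",c[2].round(1))
e=plan((598,232,60),down(11,45),8,-1)
```

```text
side 1227 slope deg [-1.53 -0.69] z 182.9
top 937 slope deg [-1.55  0.04] z 182.1
[[-1, -9.0, 0.0, 9.0, 1.3, 0.1, -1.3], [-1, -8.0, 0.0, 8.0, 1.3, 0.1, -1.3], [-1, -9.0, 0.0, 8.0, 1.3, 0.1, -1.4], [-1, -9.0, 0.0, 9.0, 1.3, 0.1, -1.3], [-1, -8.0, 0.0, 8.0, 1.3, 0.1, -1.4], [-1, -9.0, 0.0, 9.0, 1.4, 0.2, -1.3], [-1, -8.0, 0.0, 8.0, 1.3, 0.1, -1.4], [-1, -8.8, 0.6, 8.6, 1.4, 0.2, -1.3]]
```

Orange is held label up (crop ≈ (350,300)), with the far end 1.5° low. I'll correct the tilt and yaw it toward the arm plane while descending.

Request:
{"op": "move_arm", "data": {
  "steps": [
    [-1, -9, 0, 9, 1.3, 0.2, -1.3],
    [-1, -8, 0, 8, 1.3, 0.2, -1.3],
    [-1, -9, 0, 8, 1.3, 0.2, -1.4],
    [-1, -9, 0, 9, 1.3, 0.2, -1.3],
    [-1, -8, 0, 8, 1.3, 0.2, -1.4],
    [-1, -9, 0, 9, 1.4, 0.2, -1.3],
    [-1, -8, 0, 8, 1.3, 0.2, -1.4],
    [-1, -8, 0, 8, 1.4, 0.2, -1.3]
  ]
}}

```text
time: 15.9
tool_pos: [0.5953, 0.2555, 0.0961]
tcp_rot: [3.088, -0.732, 0.19]
force: [0.4, -0.4, -2.0]
width: 0.0552
finger_force: 64.3
```

Request:
{"op": "move_arm", "data": {
  "steps": [
    [-1, 0, 0, 0, 0, 0, 0],
    [-1, 0, 0, 0, 0, 0, 0]
  ]
}}

```text
time: 16.1
tool_pos: [0.5953, 0.255, 0.0963]
tcp_rot: [3.089, -0.733, 0.188]
force: [1.0, 0.1, -1.5]
width: 0.0552
finger_force: 64.3
```

Run:
```python
from h import *
s=get_state(); print(s["tool_pos"]*1000,np.degrees(s["tcp_rot"]),s["joints"],s["force"])
z0=s["tool_pos"][2]
for k in("side","top"):
    p=capture(k); W=world(p); im=p["img"].astype(int); zt=z0+.028
    m=(np.hypot(W[...,0]-.605,W[...,1]-.233)<.06)&(abs(W[...,2]-zt)<.012)&(im.sum(2)>230)
    q=W[m]*1000
    for _ in range(4):
        A=np.c_[q[:,:2]-[600,233],np.ones(len(q))]; c,*_=np.linalg.lstsq(A,q[:,2],rcond=None); r=abs(q[:,2]-A@c); q=q[r<max(1.5,2*np.median(r))]
    print(k,len(q),"slope deg",np.degrees(c[:2]).round(2),"z",c[2].round(1))
```

```text
[595.27274843 255.02483226  96.30682628] [176.97037241 -41.99506527  10.77604717] [ 0.27357909  0.16048255  2.0749788  -0.55651285  0.20922878  2.18136455] [ 1.00032531  0.12655295 -1.46580842]
side 1236 slope deg [-2.88 -2.25] z 123.8
top 708 slope deg [-2.88 -2.9 ] z 123.2
```

The wrist pitch has hit its limit: j5 is 0.209 against a minimum of 0.21. A rough planar model says a 45° forward tilt isn't reachable that low, but about 32° is at r ≈ 0.75. So I'll touch down with the far edge first, at a small slant, and let the carton settle flat when I open.

Run:
```python
from h import *
e=plan((685,305,70),down(15,32),8,-1)
plan((685,305,25),down(15,32),4,-1,e)
p=capture("top"); W=world(p)
m=(W[...,0]>.6)&(W[...,0]<.76)&(W[...,1]>.26)&(W[...,1]<.4)&(W[...,2]>.012); print("obstacle px",m.sum(),np.nanmedian(W[m],0) if m.sum() else "")
```

```text
[[-1, 7.0, -5.0, 10.0, 0.7, -1.2, -0.5], [-1, 7.0, -4.0, 10.0, 0.7, -1.2, -0.4], [-1, 7.0, -4.0, 10.0, 0.7, -1.2, -0.5], [-1, 8.0, -4.0, 10.0, 0.7, -1.3, -0.4], [-1, 8.0, -4.0, 10.0, 0.7, -1.2, -0.5], [-1, 8.0, -4.0, 10.0, 0.7, -1.3, -0.4], [-1, 8.0, -3.0, 10.0, 0.7, -1.2, -0.5], [-1, 9.2, -3.5, 9.9, 0.7, -1.3, -0.4]]
[[-1, -6.0, 0.0, 10.0, 0.0, 0.0, 0.0], [-1, -6.0, 0.0, 9.0, 0.0, 0.0, 0.0], [-1, -6.0, 0.0, 10.0, 0.0, 0.0, 0.0], [-1, -5.9, 0.0, 9.2, 0.0, 0.0, 0.0]]
obstacle px 260 [0.61958701 0.27364283 0.11997682]
```

Request:
{"op": "move_arm", "data": {
  "steps": [
    [-1, 7, -5, 10, 0.7, -1.2, -0.5],
    [-1, 7, -4, 10, 0.7, -1.2, -0.4],
    [-1, 7, -4, 10, 0.7, -1.2, -0.5],
    [-1, 8, -4, 10, 0.7, -1.3, -0.4],
    [-1, 8, -4, 10, 0.7, -1.2, -0.5],
    [-1, 8, -4, 10, 0.7, -1.3, -0.4],
    [-1, 8, -3, 10, 0.7, -1.2, -0.5],
    [-1, 9, -3, 10, 0.7, -1.3, -0.4]
  ]
}}

```text
time: 17.05
tool_pos: [0.6851, 0.3046, 0.0693]
tcp_rot: [-3.141, -0.557, 0.262]
force: [-0.2, -0.0, -2.0]
width: 0.0554
finger_force: 64.3
```

Run:
```python
from h import *
s=get_state(); print(s["tool_pos"]*1000,np.degrees(s["tcp_rot"]),s["joints"],s["force"])
e=plan((685,305,45),down(15,34),3,-1)
e=plan((685,305,28),down(15,34),3,-1,e)
```

```text
[685.10124611 304.64030408  69.28948796] [-179.94101574  -31.89625648   15.00588868] [ 0.26850345  0.42052438  1.74062019 -0.00597904  0.42376409  1.58185106] [-0.1855364  -0.03699713 -1.99430803]
[[-1, -4.0, 0.0, 7.0, 0.0, 0.7, 0.0], [-1, -5.0, 0.0, 7.0, 0.0, 0.7, 0.0], [-1, -4.1, -0.4, 6.5, -0.1, 0.7, 0.0]]
[[-1, -3.0, 0.0, 5.0, 0.0, 0.0, 0.0], [-1, -3.0, 0.0, 5.0, 0.0, 0.0, 0.0], [-1, -3.5, 0.0, 4.1, 0.0, 0.0, 0.0]]
```

Request:
{"op": "move_arm", "data": {
  "steps": [
    [-1, -4, 0, 7, 0, 1, 0],
    [-1, -5, 0, 7, 0, 1, 0],
    [-1, -4, 0, 7, 0, 1, 0],
    [-1, -3, 0, 5, 0, 0, 0],
    [-1, -3, 0, 5, 0, 0, 0],
    [-1, -3, 0, 4, 0, 0, 0],
    [-1, 0, 0, 0, 0, 0, 0]
  ]
}}

```text
time: 17.75
tool_pos: [0.6856, 0.3048, 0.0275]
tcp_rot: [-3.141, -0.609, 0.262]
force: [-0.8, -0.0, -2.3]
width: 0.0555
finger_force: 64.3
```

Request:
{"op": "move_arm", "data": {
  "steps": [
    [-1, -1, 0, 2, 0, 0, 0],
    [-1, 0, 0, 0, 0, 0, 0],
    [-1, -1, 0, 2, 0, 0, 0],
    [-1, 0, 0, 0, 0, 0, 0]
  ]
}}

```text
time: 18.15
tool_pos: [0.6865, 0.305, 0.0237]
tcp_rot: [-3.141, -0.61, 0.262]
force: [-0.2, -0.1, -1.0]
width: 0.0555
finger_force: 64.3
```

Run:
```python
from h import *
s=get_state(); print(s["tool_pos"]*1000,np.degrees(s["tcp_rot"]),s["joints"],s["force"])
```

```text
[686.50947595 305.0471328   23.72337417] [-179.94967697  -34.96056754   14.99101084] [ 0.26878779  0.49309611  1.76296838 -0.01182785  0.2753763   1.58803449] [-0.22517212 -0.10055961 -1.04389601]
```

Request:
{"op": "move_arm", "data": {
  "steps": [
    [-1, -1, 0, 2, 0, 1, 0],
    [-1, 0, 0, 0, 0, 0, 0],
    [-1, -1, 0, 2, 0, 0.5, 0],
    [-1, 0, 0, 0, 0, 0, 0]
  ]
}}

```text
time: 18.55
tool_pos: [0.6877, 0.3053, 0.02]
tcp_rot: [-3.141, -0.638, 0.262]
force: [-0.1, -0.7, 1.3]
width: 0.0553
finger_force: 64.8
```

Request:
{"op": "move_arm", "data": {
  "steps": [
    [-1, -1, 0, 1, 0, 0, 0],
    [-1, 0, 0, 0, 0, 0, 0]
  ]
}}

```text
time: 18.75
tool_pos: [0.6882, 0.3056, 0.0197]
tcp_rot: [-3.141, -0.64, 0.262]
force: [-2.9, -0.8, 4.5]
width: 0.0555
finger_force: 65.4
```

The far edge touches the counter. Releasing.

Request:
{"op": "move_arm", "data": {
  "steps": [
    [0.3, 0, 0, 0, 0, 0, 0],
    [1, 0, 0, 0, 0, 0, 0],
    [1, 0, 0, 0, 0, 0, 0],
    [1, 0, 0, 0, 0, 0, 0],
    [1, 0, 0, 0, 0, 0, 0],
    [1, 0, 0, 0, 0, 0, 0],
    [1, 0, 0, 0, 0, 0, 0]
  ]
}}

```text
time: 19.45
tool_pos: [0.687, 0.3052, 0.018]
tcp_rot: [-3.141, -0.636, 0.262]
force: [-0.4, 0.1, -0.0]
width: 0.0854
finger_force: 0.0
```

Request:
{"op": "move_arm", "data": {
  "steps": [
    [1, 0, 0, -10, 0, 0, 0],
    [1, 0, 0, -30, 0, 0, 0],
    [1, 0, 0, -40, 0, 0, 0],
    [1, 0, 0, -40, 0, 0, 0],
    [1, 0, 0, -40, 0, 0, 0],
    [1, 0, 0, -40, 0, 0, 0],
    [1, 0, 0, -20, 0, 0, 0],
    [1, 0, 0, 0, 0, 0, 0]
  ]
}}

```text
time: 20.25
tool_pos: [0.561, 0.2716, 0.1991]
tcp_rot: [-3.141, -0.643, 0.262]
force: [-0.1, 1.1, 0.5]
width: 0.0856
finger_force: 0.0
```

Run:
```python
from h import *
s=get_state(); print(s["tool_pos"]*1000,np.degrees(s["tcp_rot"]),s["joints"],s["force"])
for k in("top","side"):
    p=capture(k); W=world(p)
    for n,c,zr,r in(("blue",(.577,.006),(.079,.092),.075),("orange",(.68,.304),(.034,.046),.08)):
        try: print(k,n,top(p,c,zr,r,W))
        except Exception as e: print(k,n,e)
    if k=="side": save("s5.png",cv2.resize(p["img"][150:390,140:460],(800,600)))
e=plan((685,305,150),down(15,0),8,1)
```

```text
[561.00105637 271.5749556  199.0618995 ] [-179.9410418   -36.85541661   15.01363969] [ 0.27098085 -0.079411    2.06440071 -0.00882713  0.51338307  1.58564169] [-0.0892296   1.05709929  0.48997424]
top blue {'c': (576.7, 6.7), 'mean': array([576.3,   6.8]), 'size': (99.9, 55.9), 'yaw': -3.5, 'z': np.float64(83.5), 'n': 1263}
top orange {'c': (679.5, 304.7), 'mean': array([678.6, 304. ]), 'size': (101.0, 56.9), 'yaw': 15.2, 'z': np.float64(39.5), 'n': 1133}
side blue {'c': (578.7, 6.4), 'mean': array([581.3,   7.6]), 'size': (99.1, 60.4), 'yaw': -3.4, 'z': np.float64(84.9), 'n': 1114}
side orange {'c': (680.4, 303.3), 'mean': array([680. , 305.3]), 'size': (100.7, 58.8), 'yaw': 15.8, 'z': np.float64(40.6), 'n': 2031}
[[1, 10.0, 0.0, 14.0, 0.0, -4.6, 0.0], [1, 11.0, 0.0, 13.0, 0.0, -4.6, 0.0], [1, 12.0, 0.0, 12.0, 0.0, -4.6, 0.0], [1, 13.0, 0.0, 12.0, 0.0, -4.5, 0.0], [1, 13.0, 0.0, 11.0, 0.0, -4.6, 0.0], [1, 14.0, 0.0, 9.0, 0.0, -4.5, 0.0], [1, 15.0, 0.0, 8.0, 0.0, -4.6, 0.0], [1, 15.4, -0.4, 7.2, 0.0, -4.5, 0.0]]
```

View pics/s5.png

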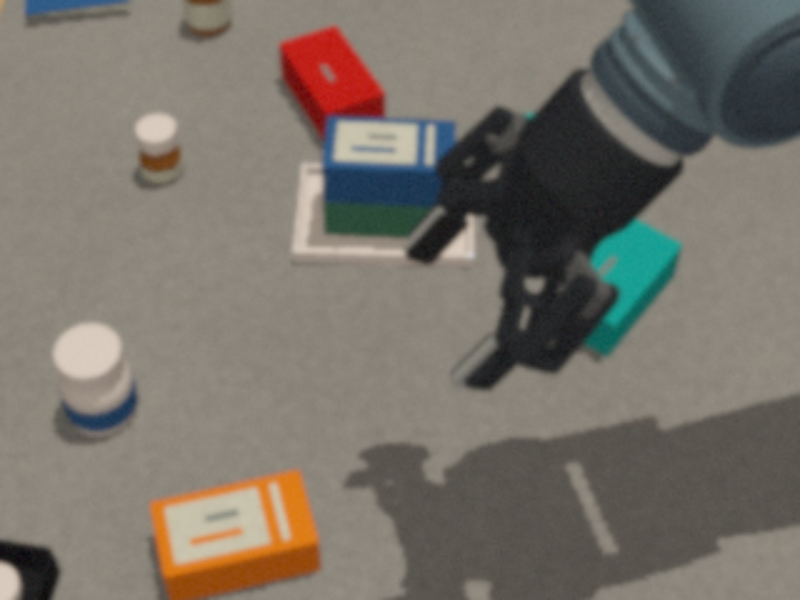

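Orange lies flat, label up (crop ≈ (235,535)), and the column is undisturbed. Regrasping from above.

Run:
```python
from h import *
e=plan((680,304.2,120),down(15.3,0),8,1)
```

```text
[[1, 7.0, 0.0, 17.0, 0.0, -4.6, 0.0], [1, 8.0, 0.0, 16.0, 0.0, -4.6, 0.0], [1, 9.0, 0.0, 15.0, 0.0, -4.6, 0.0], [1, 11.0, 0.0, 15.0, 0.0, -4.5, -0.1], [1, 12.0, 0.0, 14.0, 0.0, -4.6, 0.0], [1, 13.0, 0.0, 13.0, 0.0, -4.5, -0.1], [1, 14.0, 0.0, 11.0, 0.0, -4.6, 0.0], [1, 14.2, -0.8, 10.8, 0.0, -4.5, -0.1]]
```

Request:
{"op": "move_arm", "data": {
  "steps": [
    [1, 7, 0, 17, 0, -4.6, 0],
    [1, 8, 0, 16, 0, -4.6, 0],
    [1, 9, 0, 15, 0, -4.6, 0],
    [1, 11, 0, 15, 0, -4.5, -0.1],
    [1, 12, 0, 14, 0, -4.6, 0],
    [1, 13, 0, 13, 0, -4.5, -0.1],
    [1, 14, 0, 11, 0, -4.6, 0],
    [1, 14, -1, 11, 0, -4.5, -0.1]
  ]
}}

```text
time: 21.15
tool_pos: [0.6803, 0.3041, 0.1164]
tcp_rot: [3.141, 0.007, 0.267]
force: [0.3, -0.7, 0.8]
width: 0.0852
finger_force: 0.0
```

Request:
{"op": "move_arm", "data": {
  "steps": [
    [1, 0, 0, 0, 0, 0, 0],
    [1, 0, 0, 0, 0, 0, 0]
  ]
}}

```text
time: 21.35
tool_pos: [0.6792, 0.304, 0.1161]
tcp_rot: [3.141, 0.004, 0.267]
force: [-0.8, -0.3, 0.4]
width: 0.0854
finger_force: 0.0
```

Run:
```python
from h import *
s=get_state(); print(s["joints"])
e=plan((680,304.2,14),down(15.3,0),5,1)
```

```text
[ 2.68989404e-01  5.66200804e-01  1.35512415e+00 -2.95832975e-04
  1.22470956e+00  1.57295627e+00]
[[1, 0.0, 0.0, 20.0, 0.0, 0.1, 0.0], [1, 0.0, 0.0, 21.0, 0.0, 0.0, 0.0], [1, 0.0, 0.0, 20.0, 0.0, 0.1, 0.0], [1, 1.0, 0.0, 21.0, 0.0, 0.0, 0.0], [1, 0.1, 0.0, 20.1, 0.0, 0.1, 0.0]]
```

Request:
{"op": "move_arm", "data": {
  "steps": [
    [1, 1, 0, 26, 0, 0.2, 0],
    [1, 0, 0, 26, 0, 0, 0],
    [1, 0, 0, 26, 0, 0, 0],
    [1, 0, 0, 16, 0, 0, 0],
    [1, 0, 0, 8, 0, 0, 0],
    [1, 0, 0, 0, 0, 0, 0],
    [1, 0, 0, 0, 0, 0, 0],
    [1, 0, 0, 0, 0, 0, 0]
  ]
}}

```text
time: 22.15
tool_pos: [0.6822, 0.305, 0.0196]
tcp_rot: [3.141, -0.006, 0.267]
force: [1.3, 0.2, -0.4]
width: 0.0857
finger_force: 0.0
```

Request:
{"op": "move_arm", "data": {
  "steps": [
    [-1, 0, 0, 0, 0, 0, 0],
    [-1, 0, 0, 0, 0, 0, 0],
    [-1, 0, 0, 0, 0, 0, 0],
    [-1, 0, 0, 0, 0, 0, 0],
    [-1, 0, 0, 0, 0, 0, 0],
    [-1, 0, 0, 0, 0, 0, 0],
    [-1, 0, 0, 0, 0, 0, 0],
    [-1, 0, 0, 0, 0, 0, 0]
  ]
}}

```text
time: 22.95
tool_pos: [0.6818, 0.3049, 0.0188]
tcp_rot: [3.141, -0.005, 0.267]
force: [-0.1, 0.1, 6.4]
width: 0.0549
finger_force: 66.9
```

Request:
{"op": "move_arm", "data": {
  "steps": [
    [-1, 0, 0, -10, 0, 0, 0],
    [-1, 0, 0, -30, 0, 0, 0],
    [-1, 0, 0, -40, 0, 0, 0],
    [-1, 0, 0, -40, 0, 0, 0],
    [-1, 0, 0, -30, 0, 0, 0],
    [-1, 0, 0, -10, 0, 0, 0],
    [-1, 0, 0, 0, 0, 0, 0],
    [-1, 0, 0, 0, 0, 0, 0]
  ]
}}

```text
time: 23.75
tool_pos: [0.6793, 0.3042, 0.1748]
tcp_rot: [3.141, 0.001, 0.267]
force: [0.2, -0.7, -3.2]
width: 0.0545
finger_force: 66.3
```

Run:
```python
from h import *
s=get_state(); print(s["tool_pos"]*1000,np.degrees(s["tcp_rot"]),s["width"],s["finger_force"])
e=plan((577.4,5.8,172),down(-3.6),15,-1); print(e[0])
```

```text
[679.25440364 304.16415469 174.80165843] [1.79983512e+02 6.77625720e-02 1.53063635e+01] 0.05450475176748305 66.2988531589508
[[-1, -12.0, 17.0, 0.0, 0.0, 0.0, 1.3], [-1, -11.0, 18.0, 0.0, 0.0, 0.0, 1.3], [-1, -11.0, 18.0, 0.0, 0.0, 0.0, 1.3], [-1, -11.0, 18.0, 0.0, 0.0, 0.0, 1.3], [-1, -10.0, 18.0, 0.0, 0.0, 0.0, 1.2], [-1, -10.0, 19.0, 0.0, 0.0, 0.0, 1.3], [-1, -9.0, 19.0, 0.0, 0.0, 0.0, 1.2], [-1, -9.0, 19.0, 0.0, 0.0, 0.0, 1.3]]
[[-1, -9.0, 19.0, 0.0, 0.0, 0.0, 1.2], [-1, -8.0, 19.0, 1.0, 0.0, 0.0, 1.3], [-1, -8.0, 20.0, 0.0, 0.0, 0.0, 1.2], [-1, -7.0, 20.0, 1.0, 0.0, 0.0, 1.3], [-1, -7.0, 20.0, 0.0, 0.0, 0.0, 1.2], [-1, -6.0, 20.0, 1.0, 0.0, 0.0, 1.3], [-1, -5.9, 19.8, 0.1, 0.0, 0.1, 1.2]]
[577.38531246   5.80113451 171.9860872 ]
```

Request:
{"op": "move_arm", "data": {
  "steps": [
    [-1, -12, 17, 0, 0, 0, 1.3],
    [-1, -11, 18, 0, 0, 0, 1.3],
    [-1, -11, 18, 0, 0, 0, 1.3],
    [-1, -11, 18, 0, 0, 0, 1.3],
    [-1, -10, 18, 0, 0, 0, 1.2],
    [-1, -10, 19, 0, 0, 0, 1.3],
    [-1, -9, 19, 0, 0, 0, 1.2],
    [-1, -9, 19, 0, 0, 0, 1.3]
  ]
}}

```text
time: 24.55
tool_pos: [0.6243, 0.1444, 0.1739]
tcp_rot: [-3.141, 0.003, 0.088]
force: [-0.4, 0.6, -1.9]
width: 0.0544
finger_force: 66.3
```

Request:
{"op": "move_arm", "data": {
  "steps": [
    [-1, -9, 19, 0, 0, 0, 1.2],
    [-1, -8, 19, 1, 0, 0, 1.3],
    [-1, -8, 20, 0, 0, 0, 1.2],
    [-1, -7, 20, 1, 0, 0, 1.3],
    [-1, -7, 20, 0, 0, 0, 1.2],
    [-1, -6, 20, 1, 0, 0, 1.3],
    [-1, -5, 19, 0, 0, 0, 1.2]
  ]
}}

```text
time: 25.25
tool_pos: [0.5775, 0.0064, 0.1708]
tcp_rot: [-3.14, 0.003, -0.064]
force: [-0.0, 0.7, -2.3]
width: 0.0545
finger_force: 66.3
```

Request:
{"op": "move_arm", "data": {
  "steps": [
    [-1, 0, 0, 0, 0, 0, 0],
    [-1, 0, 0, 0, 0, 0, 0],
    [-1, 0, 0, 0, 0, 0, 0]
  ]
}}

```text
time: 25.55
tool_pos: [0.5792, 0.0077, 0.1729]
tcp_rot: [-3.14, -0.001, -0.062]
force: [0.3, 0.2, -1.9]
width: 0.0547
finger_force: 66.3
```

Run:
```python
from h import *
s=get_state(); z=s["tool_pos"][2]; print(s["tool_pos"]*1000,np.degrees(s["tcp_rot"]),s["force"])
p=capture("side"); W=world(p); im=p["img"].astype(int); near=np.hypot(W[...,0]-.577,W[...,1]-.005)<.08
# visible +y faces of the cartons: x-extent and y, by colour
for n,m in(("orange",(im[...,0]-im[...,2]>60)),("blue",(im[...,2]-im[...,0]>25)),("green",(im[...,1]-im[...,0]>15)&(im[...,1]-im[...,2]>0))):
    q=W[near&m&(W[...,1]>.025)&(W[...,2]>.015)]*1000
    if len(q)<20: print(n,len(q)); continue
    zm=np.percentile(q[:,2],[3,97]); q=q[(q[:,2]<zm[1]-6)&(q[:,2]>zm[0]+4)]
    a=np.polyfit(q[:,0]-577,q[:,1],1)
    print(n,len(q),"x",np.percentile(q[:,0],[2,98]).round(1),"y@577",a[1].round(1),"yaw",np.degrees(np.arctan(a[0])).round(1),"z",zm.round(1))
plan((578.8,5.8,110),down(-3.6),6,-1)
```

```text
[579.15346205   7.6697974  172.90668072] [-1.79930212e+02 -4.97093680e-02 -3.54594370e+00] [ 0.3194676   0.23761772 -1.90198597]
orange 624 x [532.  628.1] y@577 35.4 yaw -3.6 z [157.  196.4]
blue 577 x [534.3 624.5] y@577 33.1 yaw -3.7 z [44.  85.8]
green 290 x [535.3 625.3] y@577 31.5 yaw -3.8 z [15.4 42.7]
[[-1, 0.0, 0.0, 11.0, 0.0, 0.0, 0.0], [-1, 0.0, 0.0, 10.0, 0.0, 0.0, 0.0], [-1, 0.0, 1.0, 11.0, 0.0, 0.0, 0.0], [-1, 0.0, 0.0, 10.0, 0.0, 0.0, 0.0], [-1, 0.0, 1.0, 11.0, 0.0, 0.0, 0.0], [-1, -0.5, 0.0, 10.2, -0.1, -0.1, 0.1]]
```

Over the column, orange is 2.3 mm too far in +y and otherwise aligned. I'll correct that and descend.

Request:
{"op": "move_arm", "data": {
  "steps": [
    [-1, 0, 2.3, 15, 0, 0, 0],
    [-1, 0, 0, 15, 0, 0, 0],
    [-1, 0, 0, 15, 0, 0, 0],
    [-1, 0, 0, 12, 0, 0, 0],
    [-1, 0, 0, 7, 0, 0, 0],
    [-1, 0, 0, 0, 0, 0, 0],
    [-1, 0, 0, 0, 0, 0, 0],
    [-1, 0, 0, 0, 0, 0, 0]
  ]
}}

```text
time: 26.4
tool_pos: [0.5804, 0.0046, 0.111]
tcp_rot: [-3.141, -0.005, -0.063]
force: [-0.4, 0.7, -1.1]
width: 0.0542
finger_force: 66.3
```

Run:
```python
from h import *
s=get_state(); print(s["tool_pos"]*1000,np.degrees(s["tcp_rot"]),s["force"])
p=capture("side"); W=world(p); im=p["img"].astype(int); near=np.hypot(W[...,0]-.577,W[...,1]-.005)<.08
for n,m in(("orange",(im[...,0]-im[...,2]>60)),("blue",(im[...,2]-im[...,0]>25)),("green",(im[...,1]-im[...,0]>15)&(im[...,1]-im[...,2]>0))):
    q=W[near&m&(W[...,1]>.025)&(W[...,2]>.015)]*1000
    zm=np.percentile(q[:,2],[3,97]); q=q[(q[:,2]<zm[1]-6)&(q[:,2]>zm[0]+4)]
    a=np.polyfit(q[:,0]-577,q[:,1],1)
    print(n,len(q),"x",np.percentile(q[:,0],[2,98]).round(1),"y@577",a[1].round(1),"yaw",np.degrees(np.arctan(a[0])).round(1),"z",zm.round(1))
```

```text
[580.37612771   4.57294294 111.03737669] [-179.97351739   -0.26561525   -3.58704081] [-0.38460907  0.6561245  -1.08339124]
orange 548 x [533.3 628.7] y@577 32.3 yaw -3.7 z [ 95.  135.1]
blue 575 x [533.8 624.4] y@577 33.2 yaw -3.5 z [43.6 85.8]
green 284 x [535.1 624.9] y@577 31.7 yaw -3.7 z [16.1 42.4]
```

Request:
{"op": "move_arm", "data": {
  "steps": [
    [-1, -1.5, 0, 2, 0, 0, 0],
    [-1, 0, 0, 2, 0, 0, 0],
    [-1, 0, 0, 2, 0, 0, 0],
    [-1, 0, 0, 1, 0, 0, 0],
    [-1, 0, 0, 0, 0, 0, 0],
    [-1, 0, 0, 0, 0, 0, 0]
  ]
}}

```text
time: 27.05
tool_pos: [0.5782, 0.0048, 0.1031]
tcp_rot: [-3.141, -0.003, -0.063]
force: [0.6, 0.1, -1.9]
width: 0.055
finger_force: 66.3
```

Request:
{"op": "move_arm", "data": {
  "steps": [
    [-1, 0, 0, 1, 0, 0, 0],
    [-1, 0, 0, 0, 0, 0, 0]
  ]
}}

```text
time: 27.25
tool_pos: [0.5784, 0.0047, 0.1027]
tcp_rot: [-3.141, -0.003, -0.063]
force: [-2.0, 0.2, 3.7]
width: 0.0546
finger_force: 66.6
```

Contact. Releasing and rising.

Request:
{"op": "move_arm", "data": {
  "steps": [
    [-1, 0, 0, 0, 0, 0, 0],
    [0, 0, 0, 0, 0, 0, 0],
    [1, 0, 0, 0, 0, 0, 0],
    [1, 0, 0, 0, 0, 0, 0],
    [1, 0, 0, 0, 0, 0, 0],
    [1, 0, 0, 0, 0, 0, 0],
    [1, 0, 0, 0, 0, 0, 0],
    [1, 0, 0, 0, 0, 0, 0]
  ]
}}

```text
time: 28.05
tool_pos: [0.5782, 0.0048, 0.1021]
tcp_rot: [-3.141, -0.003, -0.063]
force: [-0.3, -0.2, 0.1]
width: 0.0849
finger_force: 0.0
```

Request:
{"op": "move_arm", "data": {
  "steps": [
    [1, 0, 0, -20, 0, 0, 0],
    [1, 0, 0, -40, 0, 0, 0],
    [1, 0, 0, -40, 0, 0, 0],
    [1, 0, 0, -40, 0, 0, 0],
    [1, 0, -45, 0, 0, 0, 0],
    [1, 0, -45, 0, 0, 0, 0],
    [1, -20, -45, 0, 0, 0, 0],
    [1, -20, -45, 0, 0, 0, 0]
  ]
}}

```text
time: 28.85
tool_pos: [0.5487, 0.1884, 0.2422]
tcp_rot: [-3.141, -0.003, -0.063]
force: [0.5, 0.9, -0.8]
width: 0.0855
finger_force: 0.0
```

Request:
{"op": "move_arm", "data": {
  "steps": [
    [1, 0, 0, 0, 0, 0, 0],
    [1, 0, 0, 0, 0, 0, 0],
    [1, 0, 0, 0, 0, 0, 0],
    [1, 0, 0, 0, 0, 0, 0]
  ]
}}

```text
time: 29.25
tool_pos: [0.5497, 0.1857, 0.2421]
tcp_rot: [-3.141, -0.003, -0.065]
force: [-0.3, -0.7, 0.5]
width: 0.085
finger_force: 0.0
```

Run:
```python
from h import *
s=get_state(); print(s["tool_pos"]*1000,s["width"],s["finger_force"])
p=capture("top"); print(top(p,(.577,.005),(.118,.132)))
p=capture("side"); W=world(p); print(top(p,(.577,.005),(.12,.132),.075,W)); im=p["img"].astype(int); near=np.hypot(W[...,0]-.577,W[...,1]-.005)<.08
for n,m in(("orange",(im[...,0]-im[...,2]>60)),("blue",(im[...,2]-im[...,0]>25)),("green",(im[...,1]-im[...,0]>15)&(im[...,1]-im[...,2]>0))):
    q=W[near&m&(W[...,1]>.025)&(W[...,2]>.015)]*1000
    if len(q)<20: print(n,len(q)); continue
    zm=np.percentile(q[:,2],[3,97]); q=q[(q[:,2]<zm[1]-6)&(q[:,2]>zm[0]+4)]
    a=np.polyfit(q[:,0]-577,q[:,1],1)
    print(n,len(q),"x",np.percentile(q[:,0],[2,98]).round(1),"y@577",a[1].round(1),"yaw",np.degrees(np.arctan(a[0])).round(1),"z",zm.round(1))
save("s6.png",cv2.resize(p["img"][150:330,200:440],(800,600)))
```

```text
[549.66867432 185.68485093 242.1465066 ] 0.0849983603949615 0.0
{'c': (576.4, 5.8), 'mean': array([575.7,   6. ]), 'size': (100.3, 55.9), 'yaw': -3.7, 'z': np.float64(123.5), 'n': 1382}
{'c': (591.6, 4.6), 'mean': array([593.9,   7.2]), 'size': (72.2, 59.6), 'yaw': -3.3, 'z': np.float64(124.9), 'n': 811}
orange 433 x [558.5 626.7] y@577 32.3 yaw -3.8 z [ 87.6 126.1]
blue 385 x [557.6 625.8] y@577 32.9 yaw -3.4 z [43.  81.4]
green 263 x [535.7 625.1] y@577 31.7 yaw -3.8 z [16.1 42.2]
```

View pics/s6.png

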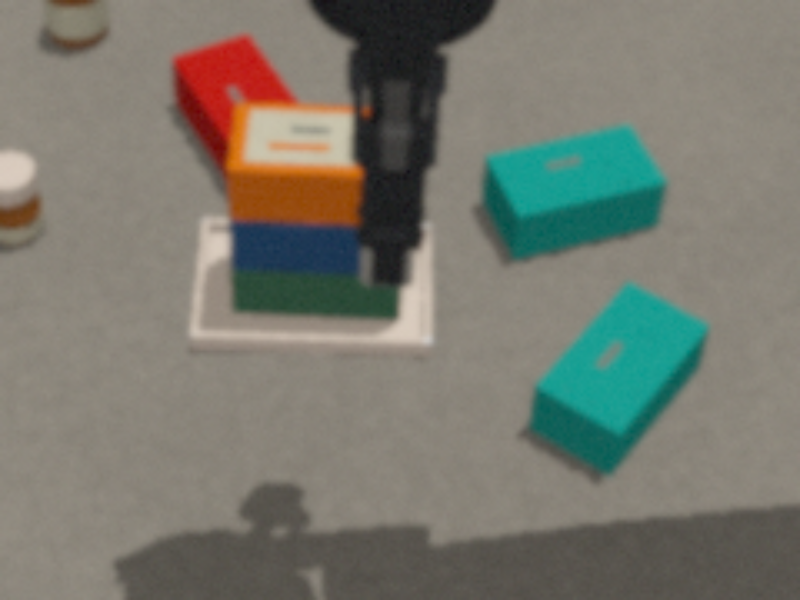

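The column is straight: orange at (576.4, 5.8), blue at (576.7, 6.7) and green at about (577, 5.1), all yaws within 0.5°, label up. The gripper is clear, so I'm handing in.

```bash
python3 -c "
from workcell import *
print(close_job())"
```

```text
the job is handed in; nothing more can be done
None
```

The job is handed in at about 29 s of the 72 s allowed: green, blue and orange form a straight column in the tray, labels up, each carton within about 2 mm and 0.5° of the one below by camera, though the hand-in returned no verdict.

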